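# Load the yellow slotted check weight on the sample scale

## Task

The sample scale is to be checked before grading. Pick up the yellow C-shaped weight by its upright fin, slide it sideways through its gap onto the stem of the scale's weight carrier, under the black knob, and leave it lying flat on the carrier's round pan with the stem in the middle of its hole. Leave the red and the blue weight where they are.

Things in the scene. Friction and masses are not known exactly. Their poses are not given: they have to be found in the camera images.
- yellow_weight: 150 g C-shaped check weight, all yellow, lying flat. Origin: centre of the C's hole at the underside, z up. Ring 12 mm thick, 84 mm outer, 40 mm hole diameter. Gap opens along +x: 30 mm wide at the hole, flaring to 70 mm. At -x an upright grip fin: centre x = -58 mm, 22 mm long (x), 14 mm thick (y: pinch this), top 55 mm above the underside, on a tail to x = -70 mm.
- stem_foot (a point): Foot of the upright stem (8 mm diameter), on its axis at the top of the round 96 mm aluminium pan, 38 mm above the bench. 45 to 55 mm above this point the stem has a black knob, 46 mm diameter, wider than the weights' holes: they go on only sideways, between pan and knob, from any side. Pan fixed on a black scale, 220 x 180 x 26 mm, immovable, near edge 130 mm from the stem.
- red_weight: 150 g C-shaped check weight, all red, lying flat. Same shape and size as the yellow one. Not to be used; leave it where it is.
- blue_weight: 150 g C-shaped check weight, all blue, lying flat. Same shape and size as the yellow one. Not to be used; leave it where it is.
Things that resemble listed ones, but are neither listed nor needed, are in the scene too. Several things have the shape of the yellow_weight; the one meant has the colours described above.

How it is judged:
By the outcome, as a careful person would: the job done as asked, in the order asked, and still so for the second after the job is handed in, with the robot touching nothing.
It also fails if it takes over 45 s, if anything falls off the work surface, if the arm or the gripper's body presses on something with over 40 N, if the wrist force passes 120 N, or if a joint passes its speed limit or range.

## Robot

A 6-joint arm with a two-finger parallel gripper is mounted at the origin on the work surface. World frame = base frame: x ahead of the robot, y to its left, z up, the work surface at z = 0. Lengths are in m, angles in rad, forces in N, time in s.
With the tool pointing down it reaches from about 0.275 to 0.75 m from the base axis. Payload 10.2 kg.
Tool frame: the origin (TCP) lies midway between the tips of the shut fingers; the grasp point (between the pads) lies 19 mm behind it; x points along the fingers, z is the direction in which the jaws open and shut, and the axes are right-handed (so a half turn about x gives the same grasp; the last joint's range is limited). The gripper opens to 88 mm and grips with 3 to 60 N. Pads are 18 mm wide; open, the fingers measure 123 mm over their backs; the gripper's body (75 mm by 187 mm) begins 45 mm behind the grasp point.
Start: joints at [-1.416, 0.313, 1.498, -0, 1.331, -0.223], TCP at [0.194, -0.488, 0.239] pointing down, gripper open.
Joint ranges: [-2.94, 2.94], [-0.97, 2.17], [0.19, 2.56], [-1.23, 4.37], [0.02, 3.11], [-2.88, 2.88]. Speed limits (rad/s): [2.39, 2.39, 3.01, 3.14, 3.14, 3.14].

## Interface

Orientations are given as a unit quaternion [w, x, y, z].
In Python, from bench import r gives the robot as it stands.
- The arm moves only by the shell command python3 -m pendant 'ROWS'. ROWS is JSON, a list of rows, each a list of 7 numbers: the shift along the tool's x, y, z in units of 25 cm (1.0 is 25 cm), then the turn, a rotation vector about the tool's x, y, z in units of 360 degrees (1.0 is 360 degrees), then the gripper's target within -1 to 1 (shut at 1, half-way at 0, fully open at -1). A call has 1 to 12 rows; each row is the pose to reach, as a shift and turn from the pose measured when the call began, along the tool's axes at that moment, turning the shorter way round; what a row does not reach only later rows make up. A row lasts 1/8 s, in which the tool goes at most 62.5 mm and 10.7 degrees, less where a joint would pass 70% of its speed; a pose out of reach is approached as far as the arm can. A call with a number of a shift or a turn outside -1 to 1 is refused whole. A call with a gripper value outside its range is refused whole. The fingers move at their own pace and stop on an object; the grip force is fixed at half the most. Time passes only in rows, so rows that repeat a pose let the fingers close. It gives the time, the measured TCP pose, the force and the opening at its end, in the units of the state.
- r.sense(): the state, without advancing time (a new reading comes with each control period).
- r.get_image(name): name is "scene" or "side" or "wrist"; returns a dict with "img" (480x640x3 uint8, blue, green, red), "range_z" (480x640 float32, m along the optical axis (not along the pixel's ray), 0 where there is no reading), "fx", "fy", "cx", "cy" (pixels), "R" (3x3) and "t" (3): a world point X has camera coordinates R X + t. Camera axes: x right, y down, z forward; pixel columns grow to the right and rows downward; lengths in m; the calibration is good to about 2 mm. A picture is of the moment at which its call begins.
- r.close_job(): hands the job in, once; it reports no verdict.
The state is a dict: "clock": time; "qpos": joint angles; "qvel": joint speeds; "joint_efforts": joint torques, N m; "position": TCP position; "eef_rot": TCP orientation; "ft_force": force on the tool from outside, world axes, zero at the start; "moment": the same for the moment, N m; "opening": finger opening in m.
Only numpy, scipy, OpenCV 4.12 (cv2) and the standard library are available. Lean on these libraries where they do the work, as an engineer would, in place of code of your own. Each camera call takes 0.05 s, during which the arm holds its last target. There are 200 camera calls.

## Working session

There is one attempt and no reset: what is moved stays moved. The work goes in short steps, Python scripts to look and compute and a shell command to move; the robot and the scene stay as the last step left them, time stands still between calls to the robot, and variables do not carry over. Pictures are saved under pics/ and viewed, about 8 in all and at most 12, crops included, and the job is handed in when it is done.

```bash
mkdir -p pics
cat > h.py <<'E'
import numpy as np, cv2
from bench import r
from scipy.spatial.transform import Rotation as Ro
def snap(n,f=None):
    d=r.get_image(n)
    if f: cv2.imwrite('pics/'+f,d['img'])
    return d
def pts(d):
    v,u=np.mgrid[0:480,0:640]; z=d['range_z']
    c=np.stack([(u-d['cx'])/d['fx']*z,(v-d['cy'])/d['fy']*z,z],-1)
    return (c-np.array(d['t']).ravel())@np.array(d['R'])
def proj(d,X):
    c=np.array(d['R'])@np.array(X)+np.array(d['t']).ravel(); return d['fx']*c[0]/c[2]+d['cx'],d['fy']*c[1]/c[2]+d['cy']
def pose():
    s=r.sense(); q=s['eef_rot']; return np.array(s['position']),Ro.from_quat([q[1],q[2],q[3],q[0]])
E
python3 - <<'E'
from h import *
a=snap('scene','a.png');b=snap('side','b.png')
cv2.imwrite('pics/a2.png',a['img'])
for d in (a,b): print(-np.array(d['R']).T@np.array(d['t']).ravel(), np.array(d['R'])[2])
p,R=pose();print(p,R.as_matrix(),r.sense())
E
```

```text
[ 1.14228125 -0.42574815  0.6917315 ] [-0.6406511   0.40396854 -0.65297442]
[-0.24032295  0.68063353  0.81410417] [ 0.60059608 -0.54678172 -0.58336447]
[ 0.19361268 -0.48778489  0.23824704] [[-1.52111211e-04  9.29476827e-01  3.68880476e-01]
 [ 1.07106782e-03  3.68880420e-01 -9.29476244e-01]
 [-9.99999415e-01  2.53712249e-04 -1.05164356e-03]] {'clock': 0.1, 'qpos': array([-1.41641433e+00,  3.13385041e-01,  1.49829699e+00,  1.48194920e-05,
        1.33099234e+00, -2.23425879e-01]), 'qvel': array([ 0.00112489, -0.0004195 , -0.00128498, -0.00194176, -0.00138873,
       -0.00055014]), 'joint_efforts': array([ 2.60417699e-03, -4.02810681e+01, -2.52646816e+01,  6.94598327e-02,
        3.41896852e-02, -6.62388902e-05]), 'position': array([ 0.19361268, -0.48778489,  0.23824704]), 'eef_rot': array([ 0.58473855,  0.39749815,  0.58525297, -0.396932  ]), 'ft_force': array([ 0.15668121,  0.0518145 , -0.13910933]), 'moment': array([ 0.02280656,  0.04615444, -0.06686037]), 'opening': 0.08801852994076192}
```

View pics/a.png

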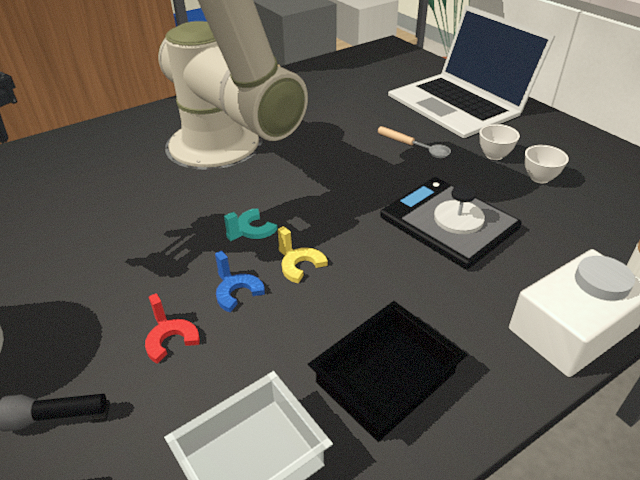

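View pics/b.png

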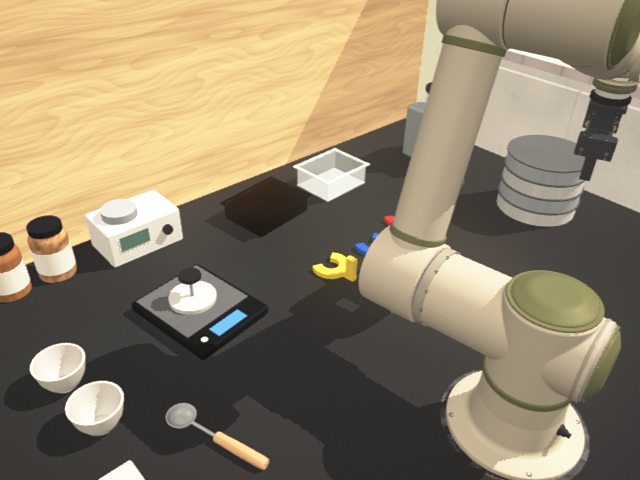

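The scene view shows four C-shapes: teal (250,225), yellow (303,258) with its fin at (285,240), blue (240,285) and red (172,335). The scale's stem and knob are at (462,200). Only the one at (303,258) is yellow, so that is my choice. The side view shows yellow at (337,267) and the knob at (190,275). Next I measure both and take the close crop.

```bash
cat >> h.py <<'E'
def ymask(d):
    h=cv2.cvtColor(d['img'],cv2.COLOR_BGR2HSV); m=cv2.inRange(h,(20,140,80),(35,255,255))
    n,l,s,_=cv2.connectedComponentsWithStats(m); i=1+np.argmax(s[1:,4]); return l==i
def circ(xy):
    A=np.c_[2*xy,np.ones(len(xy))]; s=np.linalg.lstsq(A,(xy**2).sum(1),rcond=None)[0]; return s[:2],np.sqrt(s[2]+s[0]**2+s[1]**2)
E
python3 - <<'E'
from h import *
for n in('scene','side'):
    d=snap(n);P=pts(d);m=ymask(d)&(d['range_z']>0)
    Q=P[m];print(n,len(Q),np.percentile(Q[:,2],[1,50,99]))
    f=Q[Q[:,2]>.022];t=Q[(Q[:,2]>.046)];g=Q[(Q[:,2]>.007)&(Q[:,2]<.016)]
    print('fin',f.mean(0),'fintop',t.mean(0),len(t),'ring mean',g.mean(0))
    hull=cv2.convexHull((g[:,:2]*1e4).astype(np.int32))[:,0]/1e4
    for _ in range(1):
        print('ring minrect',cv2.minAreaRect((g[:,:2]*1000).astype(np.float32)))
    # pan/knob
    x0=(462,205) if n=='scene' else (190,290)
    v,u=np.mgrid[0:480,0:640]; w=(abs(u-x0[0])<60)&(abs(v-x0[1])<50)&(d['range_z']>0)
    S=P[w]; k=S[(S[:,2]>.075)&(S[:,2]<.11)]; pan=S[(S[:,2]>.034)&(S[:,2]<.044)]; st=S[(S[:,2]>.046)&(S[:,2]<.072)]
    print('knob',k.mean(0),len(k),k.min(0),k.max(0)); print('pan',pan.mean(0),pan.min(0),pan.max(0),len(pan)); print('stem',st.mean(0),len(st))
    ph=cv2.minEnclosingCircle((pan[:,:2]*1000).astype(np.float32));print('pan circ',ph)
    if n=='scene':
        c=cv2.resize(d['img'][190:380,130:370],None,fx=2.5,fy=2.5,interpolation=cv2.INTER_CUBIC)
        e=cv2.resize(d['img'][150:280,360:540],(600,433));
        cv2.imwrite('pics/c.png',c)
        m=cv2.inRange(d['img'][:,:,0].copy(),0,255)
E
```

```text
scene 999 [-0.00314756  0.01000934  0.05396868]
fin [ 0.46683307 -0.06671962  0.04145465] fintop [ 0.46470409 -0.06598996  0.05161876] 79 ring mean [ 0.50754933 -0.06025495  0.01028367]
ring minrect ((514.172607421875, -54.44264221191406), (83.24665832519531, 91.14398193359375), 64.82949829101562)
knob [0.6027029  0.2508328  0.09013987] 338 [0.57718345 0.23027677 0.07933751] [0.62298054 0.27760542 0.09403121]
pan [0.60246561 0.25140116 0.03640638] [0.55188954 0.20432052 0.03403149] [0.64806469 0.30254159 0.04390984] 1093
stem [0.60091264 0.25277246 0.05747541] 37
pan circ ((599.719970703125, 253.671142578125), 49.97676467895508)
side 813 [-0.00050294  0.01300196  0.05804194]
fin [ 0.45769272 -0.05864687  0.04295957] fintop [ 0.45848164 -0.05962345  0.05363439] 77 ring mean [ 0.50192761 -0.05026443  0.01226403]
ring minrect ((493.59588623046875, -56.803314208984375), (94.50758361816406, 87.70755767822266), 6.1265034675598145)
knob [0.59293261 0.25997991 0.09298078] 319 [0.57331261 0.23579971 0.08141367] [0.61943864 0.28058806 0.09845749]
pan [0.6029132  0.26013631 0.03879727] [0.54553032 0.20896263 0.03400775] [0.83211519 0.30570057 0.04396238] 1179
stem [0.68770525 0.26087997 0.05466072] 65
pan circ ((688.658203125, 252.70924377441406), 143.55690002441406)
```

View pics/c.png

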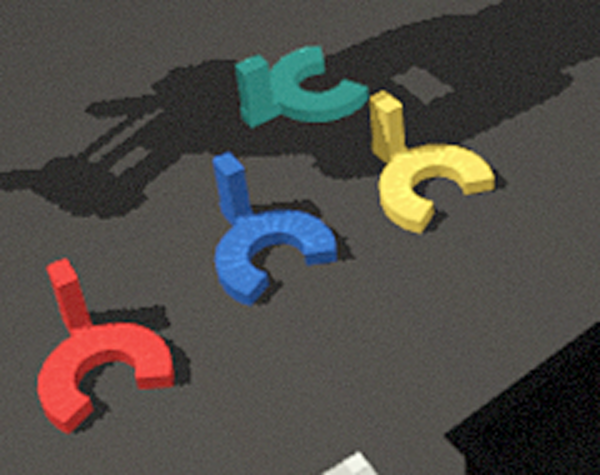

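The crop confirms yellow: ring at crop (435,190), fin at (387,125), gap opening away from the fin. Teal is its nearest neighbour. I'll move above it for a view from the wrist.

```bash
python3 -m pendant '[[0,0.4,-0.3,0.016,0,0,0],[0,0.8,-0.6,0.032,0,0,0],[0,0.8,-0.6,0.032,0,0,0],[0,0.8,-0.6,0.032,0,0,0],[0,0.8,-0.6,0.032,0,0,0],[0,0.8,-0.6,0.032,0,0,0],[0,0.8,-0.6,0.032,0,0,0]]'
python3 - <<'E'
from h import *
p,R=pose();T=np.array([.455,-.062,.2]);print(p,R.as_matrix().round(3));print('units',R.inv().apply(T-p)/.25)
E
```

```text
clock: 1.08
position: [0.3237, -0.2756, 0.2384]
eef_rot: [0.541, 0.455, 0.542, -0.454]
ft_force: [-1.2, 0.7, 0.1]
opening: 0.044
[ 0.32367589 -0.27562834  0.23838845] [[-0.     0.985  0.174]
 [ 0.001  0.174 -0.985]
 [-1.    -0.    -0.001]]
units [ 0.15413264  0.66601701 -0.74991509]
```

```bash
python3 -m pendant '[[0.05,0.33,-0.37,0,0,0,0],[0.15,0.67,-0.75,0,0,0,0],[0.15,0.67,-0.75,0,0,0,0],[0.15,0.67,-0.75,0,0,0,0],[0.15,0.67,-0.75,0,0,0,0],[0.15,0.67,-0.75,0,0,0,0],[0.15,0.67,-0.75,0,0,0,0]]'
python3 - <<'E'
from h import *
d=snap('wrist','w1.png');P=pts(d);print(pose()[0],-np.array(d['R']).T@np.array(d['t']).ravel(), np.array(d['R'])[2])
m=ymask(d)&(d['range_z']>0);Q=P[m];print(len(Q),np.percentile(Q[:,2],[1,50,99]))
g=Q[(Q[:,2]<.02)];t=Q[Q[:,2]>.046];print('fintop',t.mean(0),cv2.minAreaRect((t[:,:2]*1000).astype(np.float32)));print('ring',g.mean(0))
E
```

```text
clock: 1.95
position: [0.4556, -0.0635, 0.2012]
eef_rot: [0.541, 0.455, 0.541, -0.455]
ft_force: [0.1, -0.5, 1.1]
opening: 0.0439
[ 0.4556669  -0.06334003  0.20127686] [ 0.52652143 -0.05035956  0.34796267] [-0.27803028 -0.0476327  -0.95939058]
124 [0.01928501 0.03805284 0.05474543]
fintop [ 0.47114442 -0.06102953  0.05056267] ((471.15899658203125, -61.1744384765625), (0.5930349230766296, 12.064399719238281), 7.461833953857422)
ring [ 0.4714881  -0.06406482  0.0194916 ]
```

View pics/w1.png

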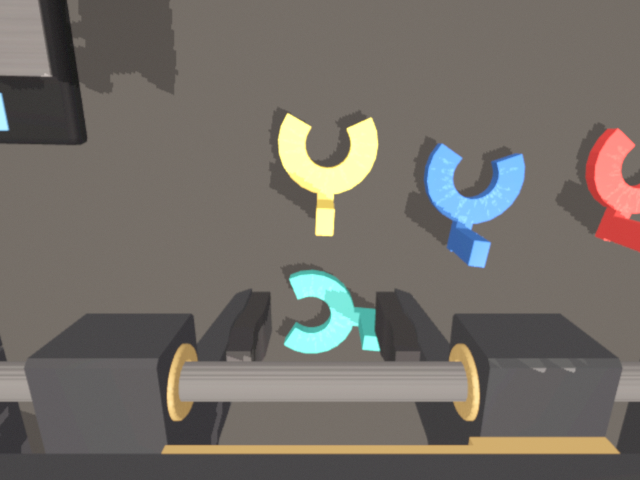

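The wrist view shows the yellow ring at (328,150) with its fin top at (325,222). Teal is at (315,312), blue at (470,200) and red at the right edge. My mask dropped the brightly lit ring, so I'll widen it.

```bash
cat >> h.py <<'E'
def ymask(d):
    h=cv2.cvtColor(d['img'],cv2.COLOR_BGR2HSV); m=cv2.inRange(h,(18,90,80),(38,255,255))
    m[300:]=0 if d['cam']=='wrist' else m[300:]
    n,l,s,_=cv2.connectedComponentsWithStats(m); i=1+np.argmax(s[1:,4]); return l==i
def onplane(d,uv,z):
    uv=np.atleast_2d(uv); R=np.array(d['R']);C=-R.T@np.array(d['t']).ravel()
    w=np.c_[(uv[:,0]-d['cx'])/d['fx'],(uv[:,1]-d['cy'])/d['fy'],np.ones(len(uv))]@R
    return C+w*((z-C[2])/w[:,2])[:,None]
E
python3 - <<'E'
from h import *
d=snap('wrist');d['cam']='wrist';P=pts(d)
m=ymask(d)&(d['range_z']>0);Q=P[m];print(len(Q),np.percentile(Q[:,2],[1,10,50,90,99]))
t=Q[Q[:,2]>.046];tu=np.argwhere(m&(P[:,:,2]>.046));print('fintop',t.mean(0),cv2.minAreaRect((t[:,:2]*1000).astype(np.float32)))
for s,k in((84,'ring'),):
    g=Q[(Q[:,2]>.008)&(Q[:,2]<.017)];print('ringz',np.median(g[:,2]))
    X=g[:,:2]; f=t[:,:2].mean(0); 
    # circle fit on outer contour on z=.012 plane, far from fin
    cs,_=cv2.findContours((m).astype(np.uint8),cv2.RETR_EXTERNAL,cv2.CHAIN_APPROX_NONE);c=max(cs,key=len)[:,0]
    w=onplane(d,c,.012)[:,:2]
    best=None;rng=np.random.default_rng(0)
    for _ in range(3000):
        ce,ra=circ(w[rng.choice(len(w),3,False)])
        if abs(ra-.042)<.003:
            i=abs(np.linalg.norm(w-ce,axis=1)-ra)<.0012
            if best is None or i.sum()>best.sum():best=i
    ce,ra=circ(w[best]);print('outer',ce,ra,best.sum())
    i=abs(np.linalg.norm(w-ce,axis=1)-.020)<.003;print('inner',circ(w[i]),i.sum())
    a=ce-f;print('fin->centre',np.linalg.norm(a),np.degrees(np.arctan2(a[1],a[0])))
    # gap mouth direction: tips mean
    b=X-ce;print('C mean dir',np.degrees(np.arctan2(*-b[np.linalg.norm(b,axis=1)<.043].mean(0)[::-1])))
p,R=pose();print(p)
E
```

```text
1102 [-0.00077128  0.00016937  0.01120101  0.04006696  0.05588708]
fintop [ 0.46655181 -0.06014488  0.05341001] ((460.5971984863281, -62.581607818603516), (22.03904151916504, 13.988466262817383), 7.084728240966797)
ringz 0.012712681399619861
outer [ 0.51736344 -0.0557232 ] 0.04276535900712272 189
inner (array([ 0.51830165, -0.05558584]), np.float64(0.019410204024131263)) 102
fin->centre 0.05100365138947479 4.973409946445319
C mean dir -24.420608572740683
[ 0.45569582 -0.06312666  0.2012678 ]
```

Fin rectangle is 22×14 mm at (0.4606,-0.0626) and the ring centre is (0.518,-0.0556). That gives 57.8 mm between them (58 expected) and a yaw of 7.0°, so the two agree.

```bash
cat >> h.py <<'E'
def units(T,yaw):
    p,R=pose();c,s=np.cos(np.radians(yaw)),np.sin(np.radians(yaw))
    G=Ro.from_matrix(np.array([[0,c,s],[0,s,-c],[-1,0,0]]))
    print('p',p,'shift',(R.inv().apply(np.array(T)-p)/.25).round(4),'turn',((R.inv()*G).as_rotvec()/2/np.pi).round(4))
E
python3 -c "
from h import *
units([.4606,-.0626,.022],7)"
```

```text
p [ 0.45569582 -0.06312666  0.2012678 ] shift [0.7171 0.0196 0.0017] turn [ 0.008  -0.0001 -0.    ]
```

```bash
python3 -m pendant '[[0.1,0.02,0.002,0.008,0,0,0],[0.25,0.02,0.002,0.008,0,0,0],[0.4,0.02,0.002,0.008,0,0,0],[0.55,0.02,0.002,0.008,0,0,0],[0.65,0.02,0.002,0.008,0,0,0],[0.717,0.02,0.002,0.008,0,0,0],[0.717,0.02,0.002,0.008,0,0,0],[0.717,0.02,0.002,0.008,0,0,0]]'
python3 -c "
from h import *
units([.4606,-.0626,.022],7);d=snap('wrist','w2.png')"
```

```text
clock: 3.05
position: [0.4611, -0.0632, 0.0228]
eef_rot: [0.53, 0.469, 0.529, -0.468]
ft_force: [-0.5, 0.8, 0.4]
opening: 0.0442
p [ 0.46108351 -0.06324546  0.02279399] shift [ 0.0032 -0.0016 -0.0028] turn [-0.0001  0.     -0.0002]
```

View pics/w2.png

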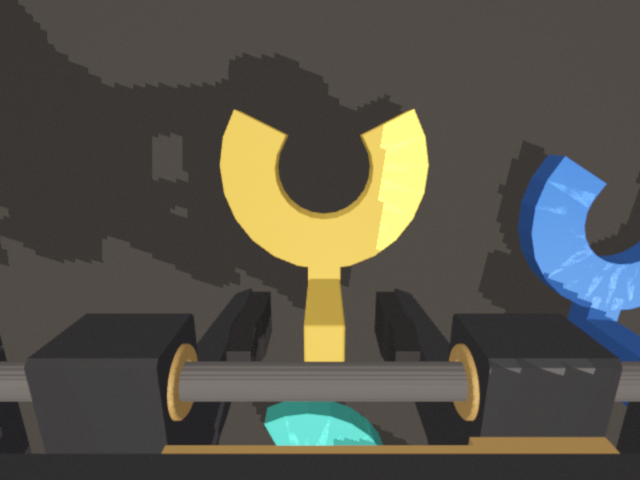

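The fin at (325,320) sits centred between the fingers, and blue is clear. I'll close, then lift.

```bash
python3 -m pendant '[[0.003,0,0,0,0,0,1],[0.003,0,0,0,0,0,1],[0.003,0,0,0,0,0,1],[0.003,0,0,0,0,0,1],[0.003,0,0,0,0,0,1],[-0.05,0,0,0,0,0,1],[-0.15,0,0,0,0,0,1],[-0.24,0,0,0,0,0,1],[-0.24,0,0,0,0,0,1],[-0.24,0,0,0,0,0,1]]'
python3 - <<'E'
from h import *
d=snap('wrist','w3.png');d['cam']='wrist';P=pts(d);m=ymask(d)&(d['range_z']>0)
Q=P[m];p,R=pose();L=R.inv().apply(Q-p)  # tool frame: x down,y fwd,z
g=(L[:,1]>.02)&(L[:,1]<.11);g=L[g];A=np.c_[g[:,1:],np.ones(len(g))]
g=g[abs(g[:,0]-np.median(g[:,0]))<.008];A=np.c_[g[:,1:],np.ones(len(g))]
s=np.linalg.lstsq(A,g[:,0],rcond=None)[0];print('ring top plane: slopes deg',np.degrees(np.arctan(s[:2])),'x0',s[2],'median z world',p[2]-np.median(g[:,0]))
zt=p[2]-np.median(g[:,0])
cs,_=cv2.findContours(m.astype(np.uint8),cv2.RETR_EXTERNAL,cv2.CHAIN_APPROX_NONE);c=max(cs,key=len)[:,0]
W=onplane(d,c,zt);w=R.inv().apply(W-p)[:,1:]
best=None;rng=np.random.default_rng(0)
for _ in range(3000):
    ce,ra=circ(w[rng.choice(len(w),3,False)])
    if abs(ra-.042)<.003:
        i=abs(np.linalg.norm(w-ce,axis=1)-ra)<.0012
        if best is None or i.sum()>best.sum():best=i
print('centre in tool yz',circ(w[best]),best.sum());
ce=circ(w[best])[0];i=abs(np.linalg.norm(w-ce,axis=1)-.02)<.003;print('inner',circ(w[i]),i.sum())
E
```

```text
clock: 4.35
position: [0.4607, -0.063, 0.0824]
eef_rot: [0.53, 0.469, 0.529, -0.468]
ft_force: [0.3, -0.2, -0.9]
opening: 0.0134
ring top plane: slopes deg [0.32748311 0.02377641] x0 0.00935386154232741 median z world 0.07263382866817372
centre in tool yz (array([ 0.05682113, -0.0007637 ]), np.float64(0.04237407788436607)) 392
inner (array([ 0.05860027, -0.00076638]), np.float64(0.018853271420053448)) 208
```

View pics/w3.png

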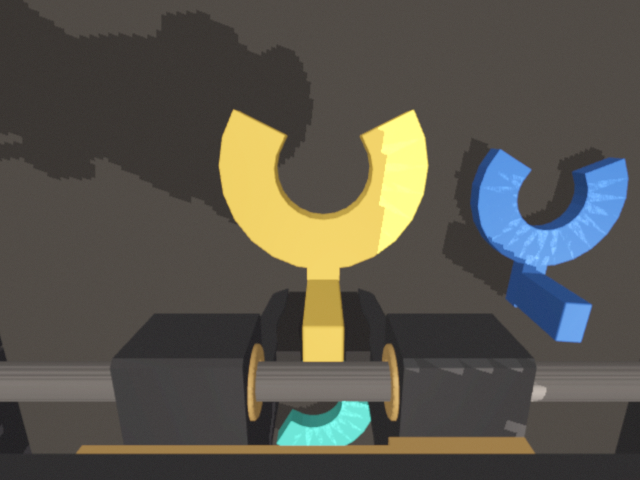

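Held flat at a 13.4 mm opening, with the ring about 58 mm ahead and the tilt under 0.4°. Blue hasn't moved. I'll carry it to the standoff in front of the stem.

```bash
python3 -m pendant '[[0,0.02,-0.15,0,0,0,1],[0,0.045,-0.35,0,0,0,1],[0,0.07,-0.55,0,0,0,1],[0,0.09,-0.75,0,0,0,1],[0,0.11,-0.9,0,0,0,1],[0,0.11,-0.9,0,0,0,1],[0,0.11,-0.9,0,0,0,1]]'
python3 -c "
from h import *
units([.4615,.2377,.082],7)"
```

```text
clock: 5.28
position: [0.4602, 0.1632, 0.0816]
eef_rot: [0.529, 0.468, 0.53, -0.469]
ft_force: [0.4, -0.3, -1.3]
opening: 0.014
p [0.46024387 0.16322035 0.08162951] shift [-0.0014  0.0411 -0.2951] turn [-0.0001 -0.0001  0.0002]
```

```bash
python3 -m pendant '[[0,0.02,-0.15,0,0,0,1],[0,0.04,-0.25,0,0,0,1],[0,0.04,-0.295,0,0,0,1],[0,0.04,-0.295,0,0,0,1],[0,0.04,-0.295,0,0,0,1]]'
python3 - <<'E'
from h import *
units([.4615,.2377,.082],7)
p,R=pose()
d=snap('wrist','w4.png');P=pts(d)
v,u=np.mgrid[0:480,0:640]
ok=(d['range_z']>0)&(v<300)
h=cv2.cvtColor(d['img'],cv2.COLOR_BGR2HSV)
k=ok&(P[:,:,2]>.085)&(P[:,:,2]<.1)&(h[:,:,2]<90)
n,l,s,_=cv2.connectedComponentsWithStats(k.astype(np.uint8));
i=1+np.argmax(s[1:,4]);print('knob blob',s[i]);
cs,_=cv2.findContours((l==i).astype(np.uint8),cv2.RETR_EXTERNAL,cv2.CHAIN_APPROX_NONE);c=max(cs,key=len)[:,0]
Q=P[l==i];print('knob z',np.median(Q[:,2]),Q.mean(0))
W=onplane(d,c,.093);e=circ(W[:,:2]);print('knob circle',e);print('minEnc',cv2.minEnclosingCircle((W[:,:2]*1000).astype(np.float32)))
print('tool yz',R.inv().apply(np.r_[e[0],.09]-p)[1:])
for n,x0 in(('scene',(462,205)),('side',(190,290))):
    D=snap(n);PP=pts(D)
    if n=='side': cv2.imwrite('pics/s4.png',cv2.resize(D['img'][220:360,100:380],(800,400)))
    S=PP[(abs(u-x0[0])<60)&(abs(v-x0[1])<50)&(D['range_z']>0)];k=S[(S[:,2]>.09)&(S[:,2]<.1)]
    k=k[np.linalg.norm(k[:,:2]-[.598,.255],axis=1)<.035]
    print(n,cv2.minEnclosingCircle((k[:,:2]*1000).astype(np.float32)),len(k))
E
```

```text
clock: 5.9
position: [0.4613, 0.2367, 0.0816]
eef_rot: [0.529, 0.469, 0.53, -0.469]
ft_force: [-0.1, -0.5, -0.8]
opening: 0.014
p [0.46129619 0.23666939 0.0815775 ] shift [-0.0017  0.0013 -0.004 ] turn [-0.0002 -0.      0.0002]
knob blob [340 290  37  10 244]
knob z 0.08898965373630581 [0.47230156 0.22450445 0.08897189]
knob circle (array([0.47322877, 0.22534594]), np.float64(0.004478969185406633))
minEnc ((473.7347412109375, 225.2832489013672), 7.088584899902344)
tool yz [0.0104697  0.01267591]
scene ((600.1998291015625, 254.17987060546875), 23.39455795288086) 236
side ((597.6851196289062, 257.6175537109375), 22.922313690185547) 145
```

View pics/w4.png

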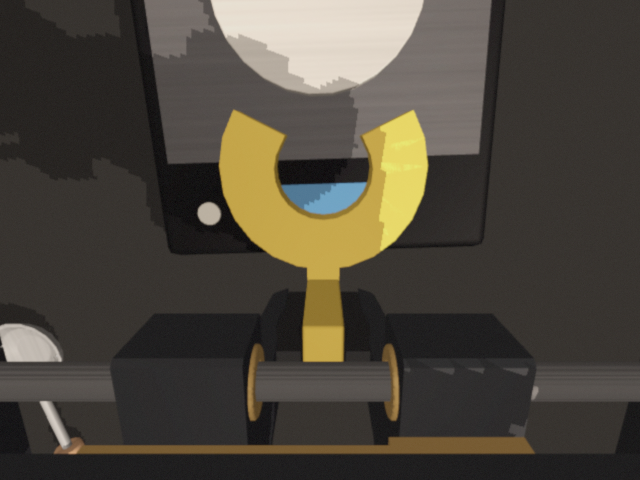

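The wrist view shows the pan's near arc (top, centred at about column 318). The ring is at (324,165) and the stem is just out of frame. The side views put the knob at about (0.599,0.256). I'll fit the pan arc with its known 48 mm radius to get the lateral offset in the same camera.

```bash
cat > pan.py <<'E'
from h import *
from scipy.optimize import least_squares
p,R=pose();d=snap('wrist');d['cam']='wrist';h=cv2.cvtColor(d['img'],cv2.COLOR_BGR2HSV)
P=pts(d);g=((P[:,:,2]>.0335)&(P[:,:,2]<.044)&(d['range_z']>0)).astype(np.uint8);g[200:]=0;g=cv2.morphologyEx(g,cv2.MORPH_OPEN,np.ones((5,5)))
n,l,s,_=cv2.connectedComponentsWithStats(g);i=1+np.argmax(s[1:,4]);print(s[i])
c=max(cv2.findContours((l==i).astype(np.uint8),0,1)[0],key=len)[:,0];c=c[(c[:,1]>3)]
w=R.inv().apply(onplane(d,c,.038)-p)[:,1:]
f=least_squares(lambda x:np.linalg.norm(w-x,axis=1)-.048,[.14,0],loss='soft_l1',f_scale=.001)
print('pan centre tool yz',f.x,'world',(p+R.apply(np.r_[0,f.x])),'rms',np.sqrt(np.mean(f.fun**2)),'free',circ(w))
E
python3 pan.py
```

```text
[  212     0   211    95 14806]
pan centre tool yz [ 0.13765286 -0.00338203] world [0.59759071 0.25693495 0.08152069] rms 0.0004189730771171585 free (array([ 0.13677106, -0.00338415]), np.float64(0.04727661338712721))
```

View pics/s4.png

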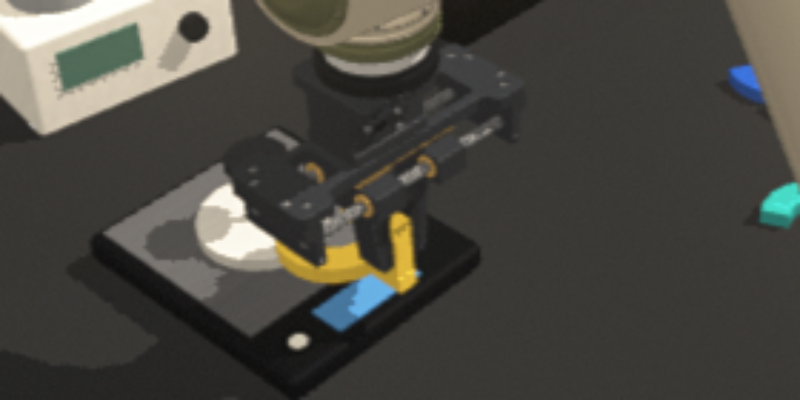

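The pan centre is (0.5976,0.2569) with 0.4 mm rms, consistent with the other views. I'll slide 79.7 mm forward with 2.6 mm of lateral correction, 5 mm lower.

```bash
python3 -m pendant '[[0.02,0.02,-0.01,0,0,0,1],[0.02,0.05,-0.01,0,0,0,1],[0.02,0.1,-0.01,0,0,0,1],[0.02,0.15,-0.01,0,0,0,1],[0.02,0.2,-0.01,0,0,0,1],[0.02,0.25,-0.01,0,0,0,1],[0.02,0.29,-0.01,0,0,0,1],[0.02,0.32,-0.01,0,0,0,1],[0.02,0.32,-0.01,0,0,0,1],[0.02,0.32,-0.01,0,0,0,1]]'
python3 - <<'E'
from h import *
p,R=pose();print('ring centre',p+R.apply([0,.058,-.0008]), r.sense()['moment'])
d=snap('wrist');e=snap('scene');b=snap('side')
c=np.zeros((600,800,3),np.uint8);c[:300,:400]=cv2.resize(d['img'],(400,300));c[:300,400:]=cv2.resize(b['img'][230:335,120:260],(400,300));c[300:,:400]=cv2.resize(e['img'][150:255,390:530],(400,300),interpolation=cv2.INTER_CUBIC)
cv2.imwrite('pics/m5.png',c)
E
```

```text
clock: 7.35
position: [0.5401, 0.2492, 0.0765]
eef_rot: [0.529, 0.468, 0.53, -0.469]
ft_force: [0.1, -0.2, -1.2]
opening: 0.0136
ring centre [0.59762571 0.25704219 0.07642677] [-0.02963574  0.01894701 -0.03885468]
```

View pics/m5.png

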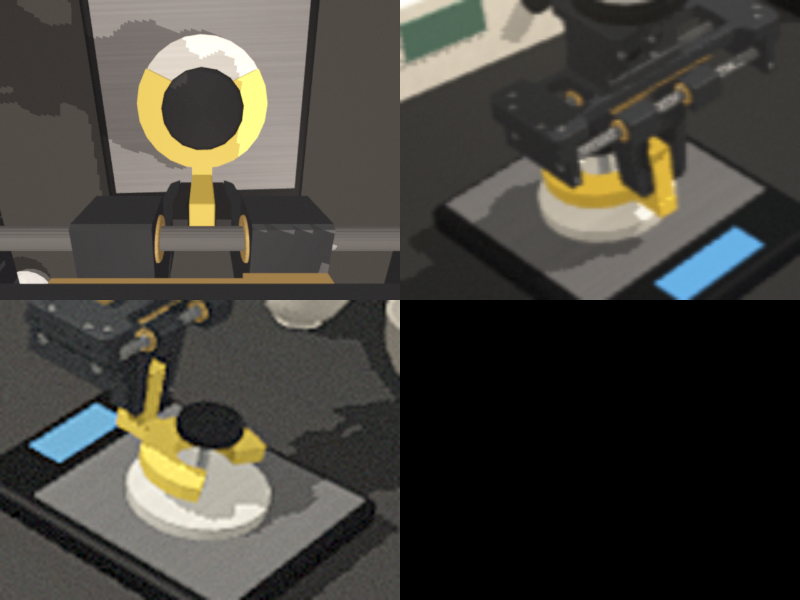

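The wrist panel shows the knob at (203,108) centred over the ring at (203,100). The scene panel shows the stem in the hole, under the knob. I'll check the knob centre numerically and lower most of the way.

```bash
cat > knob.py <<'E'
from h import *
p,R=pose();d=snap('wrist');P=pts(d)
k=((P[:,:,2]>.086)&(P[:,:,2]<.1)&(d['img'].max(2)<90)).astype(np.uint8);k[280:]=0
n,l,s,_=cv2.connectedComponentsWithStats(k);i=1+np.argmax(s[1:,4])
c=max(cv2.findContours((l==i).astype(np.uint8),0,1)[0],key=len)[:,0]
W=onplane(d,c,.093);e,ra=circ(W[:,:2]);print('knob',e,ra,s[i],'tool',R.inv().apply(np.r_[e,p[2]]-p)[1:])
E
python3 knob.py
python3 -m pendant '[[0.02,0,0,0,0,0,1],[0.04,0,0,0,0,0,1],[0.05,0,0,0,0,0,1],[0.06,0,0,0,0,0,1],[0.06,0,0,0,0,0,1]]'
```

```text
knob [0.5973241  0.25678581] 0.021841848625450147 [  259   108   130   131 13218] tool [ 0.05760665 -0.00051497]
clock: 8.18
position: [0.5402, 0.2493, 0.0615]
eef_rot: [0.529, 0.469, 0.53, -0.469]
ft_force: [-0.2, -1.3, -0.8]
opening: 0.0136
```

```bash
python3 -m pendant '[[0.004,0,0,0,0,0,1],[0.006,0,0,0,0,0,1],[0.006,0,0,0,0,0,1]]'
```

```text
clock: 8.55
position: [0.5402, 0.2493, 0.0603]
eef_rot: [0.529, 0.469, 0.53, -0.469]
ft_force: [-2.1, -0.7, 2.3]
opening: 0.0138
```

Contact is light, about 3 N. I'll release and go straight up.

```bash
python3 -m pendant '[[0,0,0,0,0,0,0.6],[0,0,0,0,0,0,0.2],[0,0,0,0,0,0,0],[0,0,0,0,0,0,0],[0,0,0,0,0,0,0],[-0.1,0,0,0,0,0,0],[-0.25,0,0,0,0,0,0],[-0.4,0,0,0,0,0,0],[-0.5,0,0,0,0,0,0],[-0.5,-0.2,0,0,0,0,0],[-0.5,-0.4,0,0,0,0,0],[-0.5,-0.4,0,0,0,0,0]]'
python3 - <<'E'
from h import *
d=snap('wrist');e=snap('scene');b=snap('side')
c=np.zeros((600,800,3),np.uint8);c[:300,:400]=cv2.resize(d['img'],(400,300));c[:300,400:]=cv2.resize(b['img'][230:335,120:260],(400,300));c[300:,:400]=cv2.resize(e['img'][150:255,390:530],(400,300),interpolation=cv2.INTER_CUBIC);c[300:,400:]=cv2.resize(e['img'][180:375,110:370],(400,300))
cv2.imwrite('pics/m6.png',c)
d['cam']='wrist';p,R=pose();P=pts(d);m=ymask(d)&(d['range_z']>0);Q=P[m]
g=Q[(Q[:,2]>.044)&(Q[:,2]<.058)];s=np.linalg.lstsq(np.c_[g[:,:2],np.ones(len(g))],g[:,2],rcond=None)[0]
print('ring top z',np.median(g[:,2]),'tilt deg',np.degrees(s[:2]))
c=max(cv2.findContours(m.astype(np.uint8),0,1)[0],key=len)[:,0];w=onplane(d,c,.050)[:,:2]
best=None;rng=np.random.default_rng(0)
for _ in range(3000):
    ce,ra=circ(w[rng.choice(len(w),3,False)])
    if abs(ra-.042)<.003:
        i=abs(np.linalg.norm(w-ce,axis=1)-ra)<.0012
        if best is None or i.sum()>best.sum():best=i
print('ring',circ(w[best]),best.sum())
E
python3 knob.py
```

```text
clock: 10.05
position: [0.4386, 0.2372, 0.1856]
eef_rot: [0.529, 0.468, 0.53, -0.469]
ft_force: [0.6, -0.1, 0.0]
opening: 0.0441
ring top z 0.050563108246652486 tilt deg [0.20599173 0.02930238]
ring (array([0.5938822 , 0.25670929]), np.float64(0.04037695271436457)) 161
knob [0.58345528 0.25507529] 0.011903066159013036 [291   0  66  21 956] tool [ 0.14246585 -0.00057846]
```

View pics/m6.png

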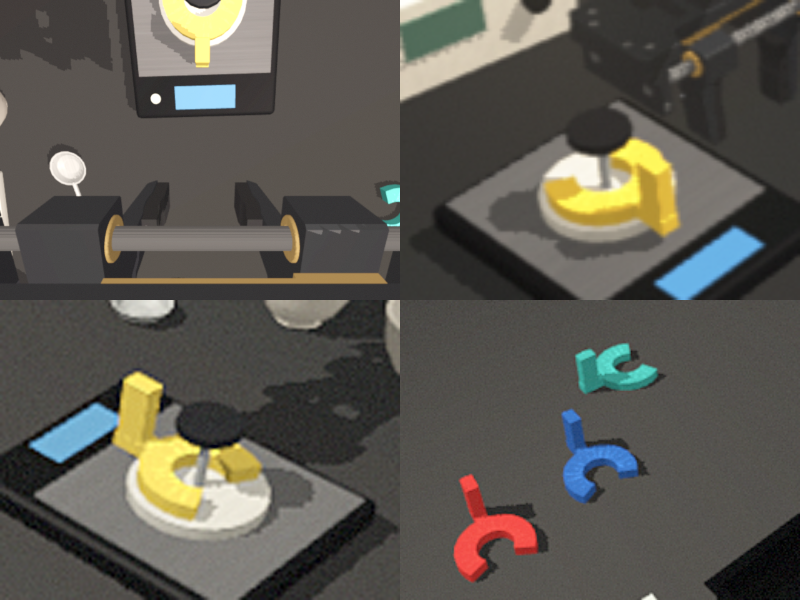

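The weight lies flat on the pan with its top at 50.6 mm (50 expected) and the stem in the hole. Red, blue and teal are where they were. The ring fit and the knob fit were both cut off by the image edge. I'll back off a little so the wrist camera sees the whole ring, and check centring once more.

```bash
python3 -m pendant '[[0,0.15,0,0,0,0,0],[0,0.28,0,0,0,0,0],[0,0.28,0,0,0,0,0],[0,0.28,0,0,0,0,0],[0,0.28,0,0,0,0,0]]'
python3 knob.py
python3 - <<'E'
from h import *
from scipy.optimize import least_squares
d=snap('wrist');d['cam']='wrist';P=pts(d);m=ymask(d)
c=max(cv2.findContours(m.astype(np.uint8),0,1)[0],key=len)[:,0];c=c[c[:,1]>3];w=onplane(d,c,.050)[:,:2]
rr=np.linalg.norm(w-[.5973,.2568],axis=1);w=w[(rr>.034)&(rr<.047)]
f=least_squares(lambda x:np.linalg.norm(w-x,axis=1)-.042,[.5973,.2568],loss='soft_l1',f_scale=.0005);print('ring',f.x,len(w),np.median(abs(f.fun)))
t=P[m&(P[:,:,2]>.088)];print('fin',t.mean(0),cv2.minAreaRect((t[:,:2]*1000).astype(np.float32)));print(r.sense()['clock'],r.sense()['ft_force'])
E
```

```text
clock: 10.88
position: [0.5113, 0.2457, 0.1857]
eef_rot: [0.529, 0.469, 0.53, -0.469]
ft_force: [0.1, -1.2, -0.7]
opening: 0.0442
knob [0.59703173 0.25700549] 0.021272658191061618 [ 287   68   73   78 4346] tool [ 0.08647693 -0.00083932]
ring [0.59697763 0.25724736] 251 0.0006018375134180104
fin [0.55005077 0.25239325 0.09942868] ((568.7108154296875, 253.5901336669922), (80.83826446533203, 45.62689971923828), 6.736752986907959)
10.975 [-0.38813904 -0.81601953 -0.6939199 ]
```

The ring centre matches the knob axis to 0.3 mm, and the gripper is clear, so I'm handing in.

```bash
python3 -c "
from bench import r
print(r.close_job())"
```

```text
the job is handed in; nothing more can be done
None
```

The yellow weight is on the scale. I picked it up by its fin, slid it sideways under the knob onto the stem, lowered it until it touched at about 3 N, and released it. The arm then backed off and the job was handed in at about 11 s.

**Checks that passed:**
- **Flatness:** the ring's top is at 50.6 mm (50 expected), with about 0.2° of tilt.
- **Centring:** the ring's centre is within about 0.3 mm of the knob's axis. The fit spread was about 0.6 mm, and camera calibration is only good to about 2 mm.
- **Other weights:** red, blue and teal look unmoved in the last picture. I compared them by eye and did not measure them.

**Checks that disagreed:**
- **First ring fit after release:** it put the ring about 4 mm off, and the knob fit was also wrong, because both were cut off by the image edge. I repeated them with everything in view, which gave the 0.3 mm above.
- **Last fin measurement:** it was unusable because the mask also caught the knob or gripper. I did not rely on it.

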